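Shift the bench gearbox into third

ROBOT

A 7-joint arm with a two-finger parallel gripper is mounted at the origin on the work surface. World frame = base frame: x ahead of the robot, y to its left, z up, the work surface at z = 0. Lengths are in m, angles in rad, forces in N, time in s.
With the tool pointing down it reaches from about 0.4 to 0.85 m from the base axis. Payload 10.4 kg.
Tool frame: the origin (TCP) lies on the centre line of the jaws, within the pads' length; the fingertips stand 22 mm ahead of it and the grasp point (between the pads) lies 3 mm ahead of it; x points along the fingers, y is the direction in which the jaws open and shut, and the axes are right-handed (so a half turn about x gives the same grasp; the last joint's range is limited). The gripper opens to 87 mm and grips with 3 to 60 N. Pads are 19 mm wide; open, the fingers measure 117 mm over their backs; the gripper's body (75 mm by 190 mm) begins 51 mm behind the grasp point.
Start: joints at [-1.306, 0.332, -0.065, 1.46, 0.022, 1.35, -0.088], TCP at [0.177, 0.599, 0.245] pointing down, gripper open.
Joint ranges: [-2.6, 2.6], [-0.5, 2.12], [-1.47, 1.34], [0.16, 2.42], [-1.27, 4.41], [0.06, 2.06], [-2.6, 2.6]. Speed limits (rad/s): [2.22, 2.22, 2.79, 2.79, 3.14, 3.14, 3.14].

INTERFACE

Orientations are given as a unit quaternion [x, y, z, w].
In Python, from bench import * gives the robot as it stands.
- The arm moves only by the tool arm_command, never from a script. Its argument "targets" is one flat list of numbers, 7 for each row, row after row: the turn, a rotation vector about the tool's x, y, z in units of 45 degrees (1.0 is 45 degrees), then the shift along the tool's x, y, z in units of 25 mm (1.0 is 25 mm), then the opening, from 0 (shut) to 1 (fully open). In form: [wx, wy, wz, tx, ty, tz, fingers, wx, wy, wz, tx, ty, tz, fingers, ...]. A call has 1 to 12 rows; each row shifts and turns the pose as measured when the row begins, along the tool's axes as they then stand; what a row does not reach is not made up. A row lasts 1/12 s, in which the tool goes at most 41.7 mm and 7.16 degrees, less where a joint would pass 70% of its speed; a pose out of reach is approached as far as the arm can. A call with a number of a shift or a turn outside -1 to 1 is refused whole. A call with a gripper value outside its range is refused whole. The fingers move at their own pace and stop on an object; "newtons" is the grip in N (left out, the last holds). Time passes only in rows, so rows that do not move let the fingers close. It gives the time, the measured TCP pose, the force and the opening at its end, in the units of the state.
- read_state(): the state, without advancing time (a new reading comes with each control period).
- camera(name): name is "side" or "top" or "wrist"; returns the picture (384x512x3 uint8, red, green, blue); there is no depth.
- calibration(name): a dict with "camera_matrix" (3x3 intrinsics, pixels), "D" ([k1, k2, p1, p2, k3] as OpenCV has them; the pictures are not rectified), "R" (3x3) and "t" (3): a world point X has camera coordinates R X + t; the wrist camera has in their place "tool_from_camera" (4x4, takes a point from camera to tool coordinates, whose origin is the TCP and whose axes are the tool frame's). Camera axes: x right, y down, z forward; pixel columns grow to the right and rows downward; lengths in m; the calibration is good to about 2 mm. A picture is of the moment at which its call begins: read the wrist's pose just before it. calibration takes no time and is no camera call.
- close_job(): hands the job in, once; it reports no verdict.
The state is a dict: "time": time; "joint_positions": joint angles; "joint_vel": joint speeds; "joint_torque": joint torques, N m; "ee_pos": TCP position; "eef_rot": TCP orientation; "ft_force": force on the tool from outside, world axes, zero at the start; "torque": the same for the moment, N m; "width": finger opening in m.
Only numpy, scipy, OpenCV 4.12 (cv2) and the standard library are available. Lean on these libraries where they do the work, as an engineer would, in place of code of your own. Each camera call takes 0.05 s, during which the arm holds its last target.

TASK

Put the gearbox on the bench into third gear: the stick was left somewhere in the first-second slot, so bring it to neutral, push it across to the other slot and then forward, fully home in third, without dipping into fourth or forcing it. Push the stick with the fingertips or the outside of the fingers only, never take it between the fingers, and leave the tools and parts lying on and around the gearbox where they are.

Things in the scene. Friction and masses are not known exactly. Their poses are not given: they have to be found in the camera images.
- gearbox: Four-speed gearbox fixed to the bench: blue casing, x -130 to +190, y -125 to +125 mm, foot 15 mm wider, grey cover 120 mm above the bench. Origin on the bench under the middle of the gate; +x is forward (away from the robot to within 0.4 rad, towards the longer shaft stub), +y left. Shaft stubs reach x = -172 and +252 mm. Selector turret, 140 (x) x 120 (y) mm, on the cover up to z = 160 mm.
- gate (a point): Middle of the H gate on the top of the 8 mm gate plate, 160 mm up; axes of the gearbox. Two slots along x at y = +22 and -22 mm, 20 mm wide, x -39 to +39 mm, joined at x = 0 by the 20 mm wide neutral crossbar; the tongues between have round noses. First: forward left; second: back left; third: forward right (+x, -y); fourth: back right; marked by one to four punch marks beside them.
- knob (a point): Centre of the black ball knob, 40 mm across, on the gear stick, a straight 14 mm steel rod through the gate; axes lean with the stick, z along it. It is 215 mm from the stick's pivot, so 260 mm above the bench when upright, and moves about 57 mm forward or back and 43 mm left or right.
- gear_across (a joint): Lean of the stick across, rad: 0 upright, positive to the right (-y of the gearbox). The gate holds it at about -0.20 in the left slot and +0.20 in the right one, with 0.025 of play either way (so it stops at about +0.22). It stays where it is left; moving it takes about 4 N at the knob.
- gear_fore (a joint): Lean of the stick fore and aft, rad: 0 upright in neutral, positive forward (+x of the gearbox); 0.03 of play either way in the crossbar. The slot ends stop it at about +0.27 (fully home in first or third) and -0.27 (second or fourth). It stays where it is left; moving it takes about 5 N at the knob.
- spanner: Steel spanner 150 mm long lying on the cover to the left of the turret, a bystander; origin under its middle.
- bearing: Ball bearing, 52 mm across and 15 mm high, lying on the cover in front (+x) of the turret on the left, a bystander; origin under its centre.
- socket: Spanner socket, 26 mm across and 34 mm high, standing on the cover in front of the turret on the right, a bystander; origin under its centre.
- mallet: Soft-faced mallet with a wooden handle, 260 mm long, lying on the bench left of the gearbox, a bystander; origin at its middle on the bench.
- indicator: Dial indicator on a magnetic base block 60 x 50 x 55 mm, 190 mm tall over its post, standing on the bench right of the gearbox, towards its far end, a bystander; origin under the block's centre.
- grease_tin: Plain metal tin, 68 mm across and 85 mm high, standing on the bench left of the gearbox, towards its far end, a bystander; origin under its centre.
- bolt_tray: Dark sheet-metal tray of bolts, 130 x 95 x 35 mm, on the bench right of the gearbox, a bystander; origin under its centre.
- stick: The gear stick as a whole (rod and knob); origin at its pivot inside the casing, 45 mm above the bench, z along the rod towards the knob, axes as the gearbox's when upright.

How it is judged:
On the way, in this order (a step that is already met when the one before it is completed fails the run):
1. the stick is across on the third-fourth side, in the neutral crossbar (value of joint gear_across above 0.12 rad and value of joint gear_fore between -0.12 and 0.12 rad), for 0.05 s.
2. the stick is forward in third (value of joint gear_across above 0.12 rad and value of joint gear_fore above 0.24 rad), for 0.1 s.
At the end, for the whole second after the job is handed in: The stick stands still in the third slot (leaning right by more than 0.12 rad and forward by more than 0.24 rad, the slot's end being at about 0.27), and each of the seven bystanders is within 15 mm of where it was (all of step 2 and velocity of joint gear_fore between -0.03 and 0.03 rad/s and distance of each of spanner, bearing, socket, mallet, indicator, grease_tin, bolt_tray from where it was at the start of the episode below 0.015 m); the robot touches nothing.
It fails at once if the stick dips into fourth (back on the right-hand side by more than 0.12 rad) (value of joint gear_across above 0.12 rad and value of joint gear_fore below -0.12 rad).
It fails at once if the stick is taken between the fingers: the grasp point comes within 18 mm of the stick's axis at the knob, or within 10 mm along the rod ((x of the grasp point in the frame of knob between -0.018 and 0.018 m and y of the grasp point in the frame of knob between -0.018 and 0.018 m and z of the grasp point in the frame of knob between -0.018 and 0.026 m) or (x of the grasp point in the frame of knob between -0.01 and 0.01 m and y of the grasp point in the frame of knob between -0.01 and 0.01 m and z of the grasp point in the frame of knob between -0.1 and -0.017 m)).
It fails at once if the stick is forced: more than 60 N between the robot's fingers and the stick (contact force between the fingers and stick above 60 N).
It fails at once if the stick is pushed with the arm or the gripper's body instead of the fingers (contact force between the arm and stick above 3 N).
It fails at once if a tool or part on or around the gearbox is lifted, knocked or shifted by more than 15 mm (distance of any of spanner, bearing, socket, mallet, indicator, grease_tin, bolt_tray from where it was at the start of the episode above 0.015 m).
It also fails if it takes over 54 s, if anything falls off the work surface, if the arm or the gripper's body presses on something with over 40 N, if the wrist force passes 120 N, or if a joint passes its speed limit or range.

## Working session

There is one attempt and no reset: what is moved stays moved. The work goes in short steps, Python scripts to look and compute and a tool call to move; the robot and the scene stay as the last step left them, time stands still between calls to the robot, and variables do not carry over. Pictures are saved under pics/ and viewed, and the job is handed in when it is done.

Besides the shell and the picture viewer there is one more tool, called after ">>>" as name(argument=value, ...), one argument or row to a line, values as JSON. arm_command: Moves the arm, as the interface text tells. Shifts and turns lie within -1 to 1; 1 stands for 25 mm of shift or 45 degrees of turn. Its arguments: {"type":"object","properties":{"targets":{"type":"array","items":{"type":"number","minimum":-1,"maximum":1}},"newtons":{"type":"number"}},"required":["targets"]}

```bash
mkdir -p pics; ls; python3 - <<'E'
from bench import *
import cv2,json
s=read_state()
for k,v in s.items(): print(k,v)
for n in ["side","top","wrist"]:
    im=camera(n); cv2.imwrite(f"pics/{n}0.png",im[:,:,::-1])
    print(n,calibration(n))
E
```

```text
pics
time 0.0
joint_positions [-1.30556853  0.33285927 -0.06468118  1.46094418  0.02160218  1.34991904
 -0.08848833]
joint_vel [-0.00123365  0.00060505  0.00060601 -0.00082076  0.00038963 -0.00039582
 -0.0019247 ]
joint_torque [ 5.46616484e-04 -6.23271060e+01  2.48120504e-02 -3.89888906e+01
 -6.12868136e-02  3.98392451e-02  1.45589470e-04]
ee_pos [0.17733188 0.59893532 0.24376038]
eef_rot [ 0.10090112  0.69984347 -0.10191122  0.69975152]
ft_force [0.11953549 0.19879987 0.13129221]
torque [-0.00120188 -0.0139927  -0.00593438]
width 0.08703793651026036
side {'camera_matrix': array([[435.12528279,   0.        , 257.84681927],
       [  0.        , 435.12528279, 195.84770215],
       [  0.        ,   0.        ,   1.        ]]), 'D': array([-0.03901315,  0.        ,  0.        ,  0.        ,  0.        ]), 'R': array([[-9.25408298e-01, -3.78970696e-01, -8.32567751e-04],
       [-2.67272961e-01,  6.54208024e-01, -7.07514683e-01],
       [ 2.68672004e-01, -6.54517435e-01, -7.06698154e-01]]), 't': array([0.5893591 , 0.26329776, 0.9896078 ])}
top {'camera_matrix': array([[406.98261291,   0. 
[... 322 characters left out ...]
, -0.01852583, -0.97797183]]), 't': array([0.10503544, 0.63577519, 0.96052222])}
wrist {'camera_matrix': array([[269.78062584,   0.        , 256.73134527],
       [  0.        , 269.78062584, 196.92414105],
       [  0.        ,   0.        ,   1.        ]]), 'D': array([-0.03353537,  0.        ,  0.        ,  0.        ,  0.        ]), 'tool_from_camera': array([[ 5.48519665e-04, -2.72886202e-01,  9.62046163e-01,
        -1.40217727e-01],
       [ 9.99999778e-01, -2.14965607e-04, -6.31134674e-04,
         8.54625667e-05],
       [ 3.79034782e-04,  9.62046295e-01,  2.72886024e-01,
        -7.47916214e-02],
       [ 0.00000000e+00,  0.00000000e+00,  0.00000000e+00,
         1.00000000e+00]])}
```

View pics/side0.png

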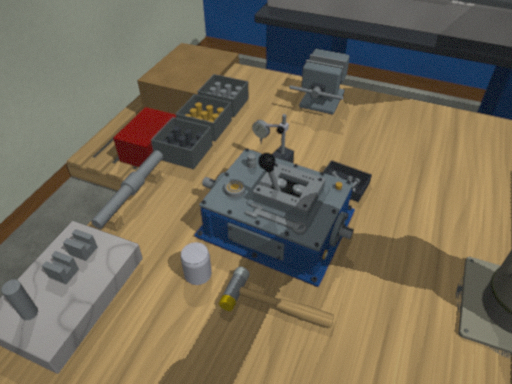

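View pics/top0.png

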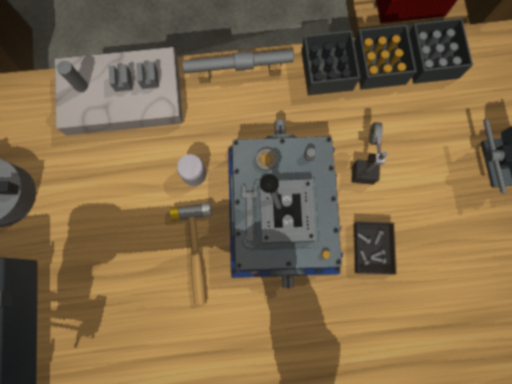

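View pics/wrist0.png

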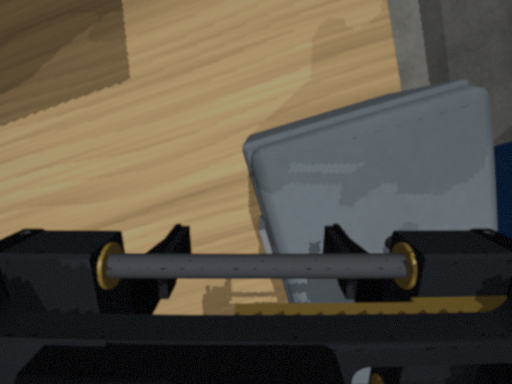

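```bash
cat > h.py <<'E'
from bench import *
import cv2,numpy as np
from scipy.spatial.transform import Rotation as R
def ray(n,u,v):
    c=calibration(n);p=cv2.undistortPoints(np.array([[[u,v]]],float),c["camera_matrix"],c["D"])[0,0]
    Rm=np.array(c["R"]);t=np.array(c["t"])
    return -Rm.T@t, Rm.T@np.array([p[0],p[1],1])
def plane(n,u,v,z):
    o,d=ray(n,u,v); return o+d*(z-o[2])/d[2]
def tri(a,b):
    o1,d1=ray(*a);o2,d2=ray(*b)
    s=np.linalg.lstsq(np.c_[d1,-d2],o2-o1,rcond=None)[0]
    p,q=o1+d1*s[0],o2+d2*s[1]; return (p+q)/2,np.linalg.norm(p-q)
def proj(n,X):
    c=calibration(n);r,_=cv2.Rodrigues(np.array(c["R"]))
    return cv2.projectPoints(np.array(X,float).reshape(-1,3),r,np.array(c["t"]),c["camera_matrix"],c["D"])[0][:,0]
E
python3 - <<'E'
import cv2
a=cv2.imread("pics/top0.png")[120:300,210:410]; cv2.imwrite("pics/topc.png",cv2.resize(a,None,fx=4,fy=4,interpolation=cv2.INTER_CUBIC)[:600*2][:, :800][:600*2] if 0 else cv2.resize(a[:150],None,fx=4,fy=4,interpolation=cv2.INTER_CUBIC))
b=cv2.imread("pics/side0.png")[140:290,190:390]; cv2.imwrite("pics/sidec.png",cv2.resize(b,None,fx=4,fy=4,interpolation=cv2.INTER_CUBIC))
E
```

```text
(no output)
```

View pics/topc.png

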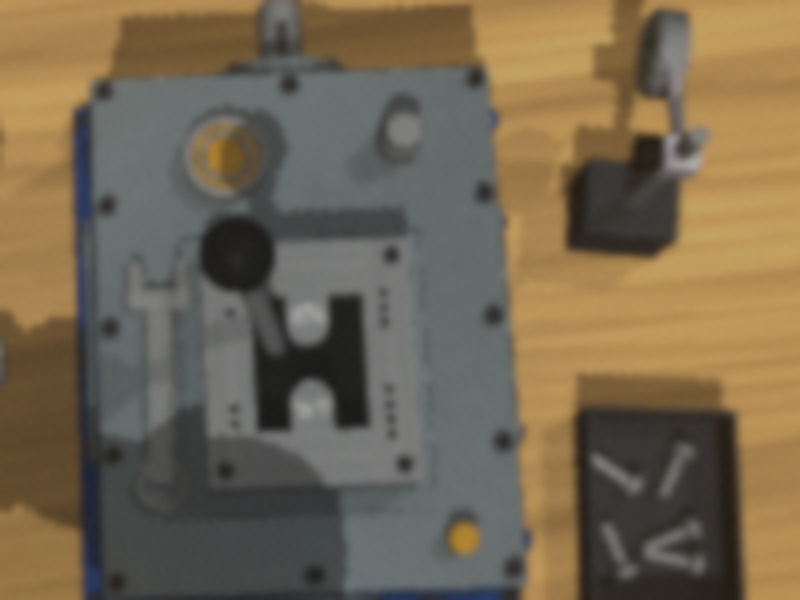

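View pics/sidec.png

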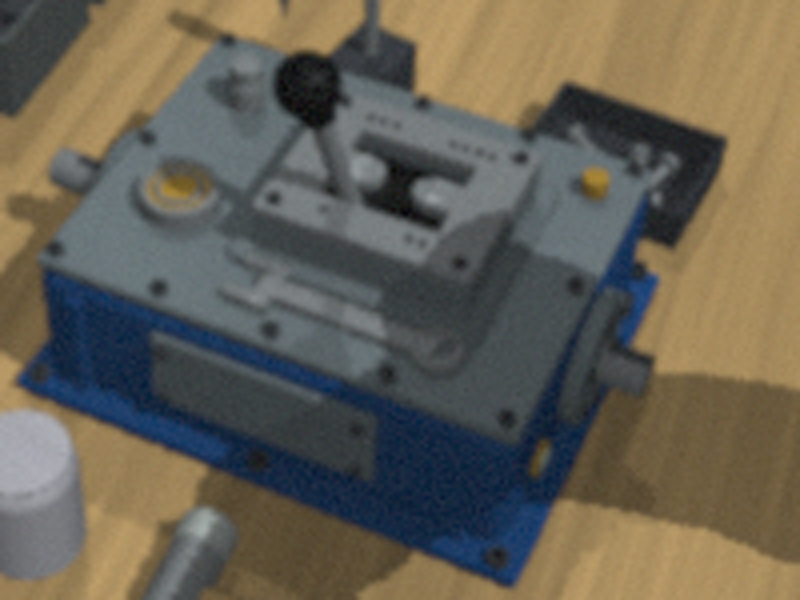

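```bash
cat > m.py <<'E'
from h import *
T=lambda u,v:("top",210+(u+.5)/4-.5,120+(v+.5)/4-.5)
S=lambda u,v:("side",190+(u+.5)/4-.5,140+(v+.5)/4-.5)
g=[plane(*T(*p),.160) for p in [(252,297),(362,294),(368,428),(258,431)]]
g=np.array(g);c=g.mean(0);print(g.round(4));print("gate c",c)
f=(g[0]+g[1]-g[2]-g[3])[:2];print("len",np.linalg.norm(f)/2,"yaw",np.arctan2(f[1],f[0]))
cv=np.array([plane(*T(*p),.120) for p in [(104,90),(476,78),(514,568),(117,581)]]);print("cover bolts",cv.round(4),cv.mean(0))
f=(cv[0]+cv[1]-cv[2]-cv[3])[:2];print("yaw bolts",np.arctan2(f[1],f[0]))
# turret plate corner bolts
b=np.array([plane(*T(*p),.160) for p in [(391,255),(405,463),(226,470)]]);print(b.round(4),"c",(b[0]+b[2])/2)
f=(b[0]-b[1])[:2];print("yaw",np.arctan2(f[1],f[0]))
k,e=tri(T(238,253),S(309,90));print("knob",k,e)
yaw=np.arctan2(f[1],f[0]);Rz=R.from_euler('z',yaw)
print("knob in gb",Rz.inv().apply(k-np.array([c[0],c[1],0])))
so,_=tri(T(403,130),S(245,68));print("socket top",so, Rz.inv().apply(so-[c[0],c[1],0]))
print("ind top (dial)",tri(T(660,60),("side",262,129)))
E
python3 m.py
```

```text
[[ 0.6109 -0.0121  0.16  ]
 [ 0.6056 -0.0748  0.16  ]
 [ 0.529  -0.0676  0.16  ]
 [ 0.5342 -0.006   0.16  ]]
gate c [ 0.56991661 -0.04012976  0.16      ]
len 0.07689994424702544 yaw -0.08561891789629003
cover bolts [[ 0.7577  0.0596  0.12  ]
 [ 0.7395 -0.168   0.12  ]
 [ 0.4441 -0.145   0.12  ]
 [ 0.462   0.0826  0.12  ]] [ 0.60083265 -0.04271517  0.12      ]
yaw bolts -0.07768548101590969
[[ 0.6264 -0.0944  0.16  ]
 [ 0.5073 -0.0855  0.16  ]
 [ 0.5145  0.0144  0.16  ]] c [ 0.57044118 -0.03999188  0.16      ]
yaw -0.07488853719787142
knob [ 0.61665109 -0.00181482  0.24572114] 0.0025262132592033795
knob in gb [0.04373681 0.04170416 0.24572114]
socket top [ 0.70343629 -0.11403672  0.14745302] [ 0.13867505 -0.06371006  0.14745302]
ind top (dial) (array([ 0.74036722, -0.28440682,  0.11136718]), np.float64(0.0009984256515043475))
```

```bash
cat >> h.py <<'E'
C=np.array([.5701,-.0400,0]);YAW=-.078;G=R.from_euler('z',YAW)
def st():
    s=read_state();q=R.from_quat(s["eef_rot"]);p=np.array(s["ee_pos"])
    print("t",round(s["time"],2),"gb tcp mm",(G.inv().apply(p-C)*1000).round(1),"F gb",G.inv().apply(s["ft_force"]).round(1),"w",round(s["width"],4))
    return s,q,p
def to(gb):  # gb mm -> tool units of 25mm
    s,q,p=st(); d=C+G.apply(np.array(gb)/1000)-p
    print("tool units",(q.inv().apply(d)/.025).round(2))
def rot():
    s,q,p=st(); M=(G.inv()*q).as_matrix(); print("tool axes in gb cols\n",M.round(3))
    # desired: x down, z along nearest gb axis
    z=M[:,2].copy(); 
    k=np.argmax(abs(z[:2])); zz=np.zeros(3); zz[k]=np.sign(z[k]); x=np.array([0,0,-1.]); y=np.cross(zz,x)
    D=R.from_matrix(np.c_[x,y,zz]); rv=(R.from_matrix(M).inv()*D).as_rotvec(); print("rotvec units",(rv/(np.pi/4)).round(3)); print(D.as_matrix())
E
python3 -c "
from h import *
rot(); to([100,200,254])"
```

```text
t 0.15 gb tcp mm [-441.4  606.5  243.9] F gb [-0.6 -0.6 -0.4] w 0.0871
tool axes in gb cols
 [[-0.     0.208  0.978]
 [-0.001  0.978 -0.208]
 [-1.    -0.001  0.   ]]
rotvec units [-0.267 -0.     0.001]
[[ 0.  0.  1.]
 [ 0.  1.  0.]
 [-1.  0.  0.]]
t 0.15 gb tcp mm [-441.4  606.5  243.9] F gb [-0.6 -0.6 -0.4] w 0.0871
tool units [ -0.39 -11.4   24.57]
```

>>> arm_command(
  targets=[-0.14,0,0,-0.2,-0.4,1,0,-0.13,0,0,-0.2,-0.4,1,0,0,0,0,0,-0.45,1,0,0,0,0,0,-0.45,1,0,0,0,0,0,-0.45,1,0,0,0,0,0,-0.45,1,0,0,0,0,0,-0.45,1,0,0,0,0,0,-0.45,1,0,0,0,0,0,-0.45,1,0,0,0,0,0,-0.45,1,0,0,0,0,0,-0.45,1,0,0,0,0,0,-0.45,1,0],
  newtons=20,
)

```text
time: 1.15
ee_pos: [0.4669, 0.4361, 0.2497]
eef_rot: [0.016, 0.709, -0.02, 0.704]
ft_force: [-0.0, 0.9, 0.3]
width: 0.0151
```

```bash
python3 -c "
from h import *
rot(); to([100,200,254])"
```

```text
t 1.15 gb tcp mm [-140.   466.6  249.7] F gb [-0.1  0.9  0.3] w 0.0151
tool axes in gb cols
 [[-0.006 -0.027  1.   ]
 [-0.006  1.     0.027]
 [-1.    -0.006 -0.007]]
rotvec units [ 0.034 -0.008  0.007]
[[ 0.  0.  1.]
 [ 0.  1.  0.]
 [-1.  0.  0.]]
t 1.15 gb tcp mm [-140.   466.6  249.7] F gb [-0.1  0.9  0.3] w 0.0151
tool units [ -0.17 -10.92   9.31]
```

>>> arm_command(
  targets=[0.034,0,0,-0.1,-1,0.85,0,0,0,0,-0.05,-1,0.85,0,0,0,0,0,-1,0.85,0,0,0,0,0,-1,0.85,0,0,0,0,0,-1,0.85,0,0,0,0,0,-1,0.85,0,0,0,0,0,-1,0.85,0,0,0,0,0,-1,0.85,0,0,0,0,0,-1,0.85,0,0,0,0,0,-1,0.85,0,0,0,0,0,0,0,0],
)

```text
time: 2.07
ee_pos: [0.67, 0.1514, 0.2487]
eef_rot: [0.025, 0.71, -0.034, 0.703]
ft_force: [-0.5, -1.5, 0.3]
width: 0.0004
```

```bash
python3 -c "
from h import *
rot(); to([100,42,254])"
```

```text
t 2.07 gb tcp mm [ 84.7 198.6 248.7] F gb [-0.4 -1.5  0.3] w 0.0004
tool axes in gb cols
 [[-0.01   0.006  1.   ]
 [-0.013  1.    -0.006]
 [-1.    -0.013 -0.01 ]]
rotvec units [-0.007 -0.013  0.017]
[[ 0.  0.  1.]
 [ 0.  1.  0.]
 [-1.  0.  0.]]
t 2.07 gb tcp mm [ 84.7 198.6 248.7] F gb [-0.4 -1.5  0.3] w 0.0004
tool units [-0.14 -6.26  0.64]
```

>>> arm_command(
  targets=[0,-0.013,0.017,-0.14,0,0.7,0,0,0,0,0,-1,0.05,0,0,0,0,0,-1,0,0,0,0,0,0,-1,0,0,0,0,0,0,-1,0,0,0,0,0,0,-1,0,0,0,0,0,0,-1,0,0,0,0,0,0,-0.4,0,0,0,0,0,0,0,0,0],
)

```text
time: 2.82
ee_pos: [0.6743, -0.0171, 0.2466]
eef_rot: [0.03, 0.709, -0.031, 0.704]
ft_force: [-0.9, 0.2, 0.5]
width: 0.0006
```

```bash
python3 -c "
from h import *
rot(); to([95,42,254])
for n in ('top','side'):
    im=camera(n)[:,:,::-1]; a=im[120:270,210:410] if n=='top' else im[100:250,190:390]
    cv2.imwrite('pics/%s1.png'%n,cv2.resize(a,None,fx=3,fy=3,interpolation=cv2.INTER_CUBIC))
"
```

```text
t 2.82 gb tcp mm [102.1  31.  246.6] F gb [-0.9  0.2  0.5] w 0.0006
tool axes in gb cols
 [[-0.008  0.008  1.   ]
 [-0.001  1.    -0.008]
 [-1.    -0.001 -0.007]]
rotvec units [-0.01  -0.01   0.001]
[[ 0.  0.  1.]
 [ 0.  1.  0.]
 [-1.  0.  0.]]
t 2.82 gb tcp mm [102.1  31.  246.6] F gb [-0.9  0.2  0.5] w 0.0006
tool units [-0.29  0.44 -0.29]
```

View pics/top1.png

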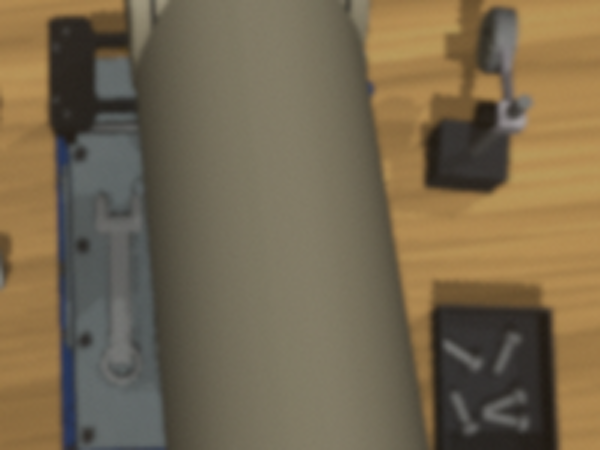

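View pics/side1.png

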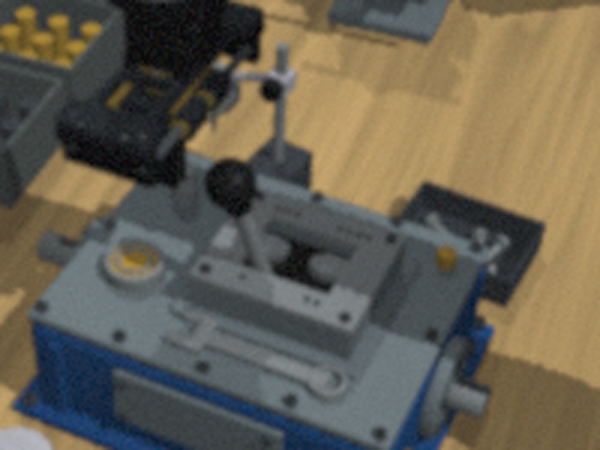

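>>> arm_command(
  targets=[0,-0.01,0,-0.2,0.4,-0.2,0,0,0,0,-0.1,0,-0.5,0,0,0,0,0,0,-0.4,0,0,0,0,0,0,-0.3,0,0,0,0,0,0,-0.3,0,0,0,0,0,0,-0.3,0,0,0,0,0,0,-0.3,0,0,0,0,0,0,-0.3,0],
)

```text
time: 3.58
ee_pos: [0.614, 0.0207, 0.2589]
eef_rot: [0.024, 0.699, -0.021, 0.714]
ft_force: [5.6, -1.4, 0.1]
width: 0.0007
```

```bash
cat >> h.py <<'E'
def knob(tag):
    im=camera("side"); cv2.imwrite(f'pics/{tag}.png',cv2.resize(im[100:250,190:390,::-1],None,fx=3,fy=3,interpolation=cv2.INTER_CUBIC))
def solve(u,v):  # crop px (x3) -> lean, from ray meets 215mm sphere about the pivot
    o,d=ray("side",190+(u+.5)/3-.5,100+(v+.5)/3-.5); d/=np.linalg.norm(d)
    P=C+[0,0,.045]; b=d@(o-P); cc=(o-P)@(o-P)-.215**2; D=b*b-cc
    if D<0: print("miss by mm",(np.sqrt(-D+0)*1000)); D=0
    k=G.inv().apply(o+d*(-b-np.sqrt(D))-P); print("knob gb mm",(k*1000).round(1),"fore",np.arcsin(k[0]/.215).round(3),"across",np.arcsin(-k[1]/.215).round(3))
E
python3 -c "
from h import *
solve(231,186)
st();knob('s2');to([30,42,250])"
```

```text
knob gb mm [ 40.6  46.1 206. ] fore 0.19 across -0.216
t 3.58 gb tcp mm [ 39.   64.  258.9] F gb [ 5.7 -1.   0.1] w 0.0007
t 3.63 gb tcp mm [ 38.   64.7 259.3] F gb [3.9 1.8 0.9] w 0.0006
tool units [ 0.36 -0.91 -0.34]
```

View pics/s2.png

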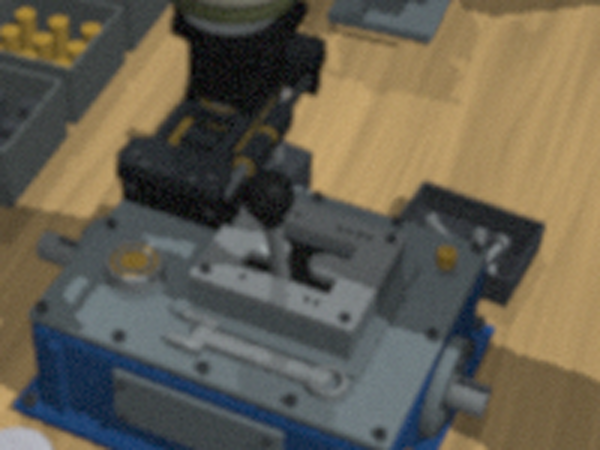

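```bash
python3 -c "
from h import *
solve(267,198);rot()"
```

```text
knob gb mm [  9.5  49.5 209. ] fore 0.044 across -0.232
t 3.63 gb tcp mm [ 38.   64.7 259.3] F gb [3.9 1.8 0.9] w 0.0006
tool axes in gb cols
 [[ 0.02  -0.016  1.   ]
 [ 0.005  1.     0.016]
 [-1.     0.005  0.02 ]]
rotvec units [ 0.02   0.025 -0.006]
[[ 0.  0.  1.]
 [ 0.  1.  0.]
 [-1.  0.  0.]]
```

>>> arm_command(
  targets=[0,0,0,0,0,0.3,0,0.02,0.025,0,0.2,-0.5,0,0,0,0,0,0.1,-0.4,0,0,0,0,0,0,0,0,0],
)

```text
time: 3.97
ee_pos: [0.6194, 0.0029, 0.2517]
eef_rot: [0.028, 0.707, -0.023, 0.706]
ft_force: [0.1, -0.9, -0.5]
width: 0.0006
```

```bash
python3 -c "
from h import *
rot();to([30,42,250])"
```

```text
t 3.97 gb tcp mm [ 45.8  46.6 251.7] F gb [ 0.1 -0.9 -0.5] w 0.0006
tool axes in gb cols
 [[-0.002 -0.006  1.   ]
 [ 0.007  1.     0.006]
 [-1.     0.007 -0.002]]
rotvec units [ 0.008 -0.003 -0.009]
[[ 0.  0.  1.]
 [ 0.  1.  0.]
 [-1.  0.  0.]]
t 3.97 gb tcp mm [ 45.8  46.6 251.7] F gb [ 0.1 -0.9 -0.5] w 0.0006
tool units [ 0.07 -0.18 -0.63]
```

>>> arm_command(
  targets=[0,0,0,0,-0.1,-0.2,0,0,0,0,0,0,-0.2,0,0,0,0,0,0,-0.15,0,0,0,0,0,0,-0.1,0],
)

```text
time: 4.3
ee_pos: [0.6043, 0.0007, 0.2516]
eef_rot: [0.029, 0.706, -0.023, 0.707]
ft_force: [3.9, -0.5, -1.5]
width: 0.0005
```

```bash
python3 -c "
from h import *
to([29,42,250]);knob('s3')"
```

```text
t 4.3 gb tcp mm [ 30.9  43.3 251.6] F gb [ 3.9 -0.2 -1.5] w 0.0005
tool units [ 0.06 -0.05 -0.08]
```

View pics/s3.png

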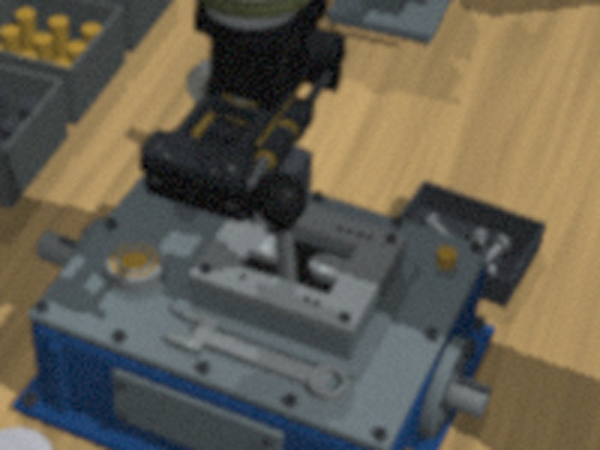

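```bash
python3 -c "
from h import *
solve(279,201);to([29,42,250])"
```

```text
knob gb mm [  0.   49.  209.3] fore 0.0 across -0.23
t 4.35 gb tcp mm [ 30.5  43.2 251.6] F gb [ 4.5  0.9 -1.8] w 0.0006
tool units [ 0.06 -0.05 -0.06]
```

>>> arm_command(
  targets=[0,0,0,0,0,0.6,0,0,0,0,0,0,0.6,0,0,0,0,0,0.8,0.1,0,0,0,0,0,0.9,0,0,0,0,0,0,0.8,0,0,0,0,0,0,0,0,0],
)

```text
time: 4.85
ee_pos: [0.6383, 0.0609, 0.2516]
eef_rot: [0.03, 0.708, -0.025, 0.705]
ft_force: [0.0, 0.9, 0.4]
width: 0.0005
```

```bash
python3 -c "
from h import *
rot();to([0,105,250])"
```

```text
t 4.85 gb tcp mm [ 60.1 105.9 251.6] F gb [-0.1  0.9  0.4] w 0.0005
tool axes in gb cols
 [[-0.005 -0.     1.   ]
 [ 0.007  1.     0.   ]
 [-1.     0.007 -0.005]]
rotvec units [ 0.001 -0.006 -0.009]
[[ 0.  0.  1.]
 [ 0.  1.  0.]
 [-1.  0.  0.]]
t 4.85 gb tcp mm [ 60.1 105.9 251.6] F gb [-0.1  0.9  0.4] w 0.0005
tool units [ 0.07 -0.03 -2.4 ]
```

>>> arm_command(
  targets=[0,0,0,0,0,-0.8,0,0,0,0,0,0,-0.8,0,0,0,0,0,0,-0.75,0,0,0,0,0,0,0,0,0,0,0,0,0,0,0],
)

```text
time: 5.27
ee_pos: [0.5742, 0.0654, 0.2496]
eef_rot: [0.028, 0.711, -0.025, 0.702]
ft_force: [0.1, 0.0, -0.8]
width: 0.0005
```

```bash
python3 -c "
from h import *
rot();to([0,80,250])"
```

```text
t 5.27 gb tcp mm [ -4.1 105.4 249.6] F gb [ 0.1  0.1 -0.8] w 0.0005
tool axes in gb cols
 [[-0.012 -0.004  1.   ]
 [ 0.004  1.     0.004]
 [-1.     0.004 -0.012]]
rotvec units [ 0.005 -0.015 -0.005]
[[ 0.  0.  1.]
 [ 0.  1.  0.]
 [-1.  0.  0.]]
t 5.27 gb tcp mm [ -4.1 105.4 249.6] F gb [ 0.1  0.1 -0.8] w 0.0005
tool units [-0.02 -1.02  0.16]
```

>>> arm_command(
  targets=[0,-0.015,0,0,-0.4,0.16,0,0,0,0,0,-0.5,0,0,0,0,0,0,-0.4,0,0,0,0,0,0,-0.3,0,0,0,0,0,0,-0.3,0,0],
)

```text
time: 5.68
ee_pos: [0.5767, 0.0161, 0.2511]
eef_rot: [0.028, 0.705, -0.022, 0.708]
ft_force: [-1.7, 6.0, 5.9]
width: 0.0006
```

```bash
python3 -c "
from h import *
to([0,40,250]);knob('s4')"
```

```text
t 5.68 gb tcp mm [  2.2  56.4 251.1] F gb [-2.2  5.9  5.9] w 0.0006
tool units [ 0.04 -0.66 -0.09]
```

View pics/s4.png

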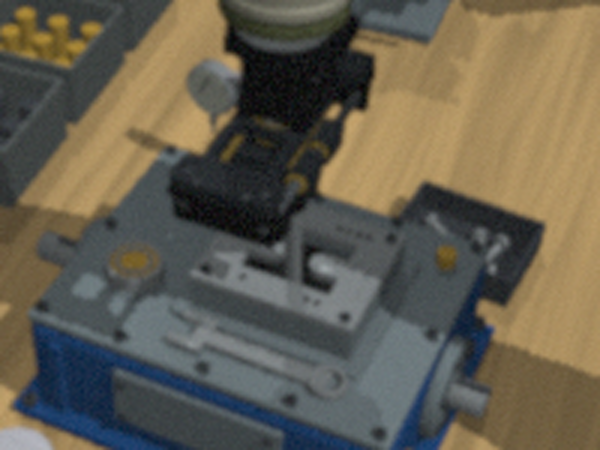

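>>> arm_command(
  targets=[0,0,0,0,-0.35,-0.05,0,0,0,0,0,-0.35,0,0,0,0,0,0,-0.35,0,0,0,0,0,0,-0.3,0,0],
)

```text
time: 6.07
ee_pos: [0.5751, -0.0207, 0.2539]
eef_rot: [0.03, 0.704, -0.02, 0.71]
ft_force: [-2.1, 3.8, 2.6]
width: 0.0004
```

```bash
python3 -c "
from h import *
rot();to([0,-5,250]);knob('s5')"
```

```text
t 6.07 gb tcp mm [  3.5  19.6 253.9] F gb [-2.4  3.6  2.6] w 0.0004
tool axes in gb cols
 [[ 0.008 -0.006  1.   ]
 [ 0.014  1.     0.006]
 [-1.     0.014  0.008]]
rotvec units [ 0.008  0.01  -0.018]
[[ 0.  0.  1.]
 [ 0.  1.  0.]
 [-1.  0.  0.]]
t 6.07 gb tcp mm [  3.5  19.6 253.9] F gb [-2.4  3.6  2.6] w 0.0004
tool units [ 0.14 -0.99 -0.15]
```

View pics/s5.png

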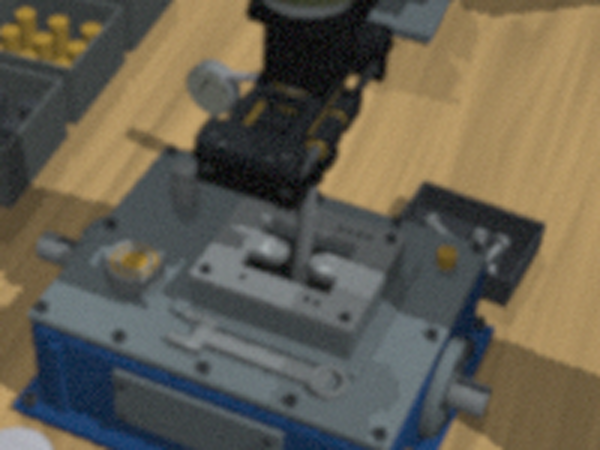

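>>> arm_command(
  targets=[0,0.01,-0.018,0.1,-0.3,0,0,0,0,0,0,-0.3,0,0,0,0,0,0,-0.25,0,0,0,0,0,0,-0.15,0,0],
)

```text
time: 6.45
ee_pos: [0.5737, -0.0496, 0.251]
eef_rot: [0.027, 0.706, -0.026, 0.707]
ft_force: [0.9, 3.5, -1.0]
width: 0.0003
```

```bash
python3 -c "
from h import *
rot();to([0,-6,250]);knob('s6')"
```

```text
t 6.45 gb tcp mm [  4.3  -9.3 251. ] F gb [ 0.7  3.6 -1. ] w 0.0003
tool axes in gb cols
 [[ 0.001 -0.003  1.   ]
 [ 0.001  1.     0.003]
 [-1.     0.001  0.001]]
rotvec units [ 0.004  0.001 -0.001]
[[ 0.  0.  1.]
 [ 0.  1.  0.]
 [-1.  0.  0.]]
t 6.45 gb tcp mm [  4.3  -9.3 251. ] F gb [ 0.7  3.6 -1. ] w 0.0003
tool units [ 0.04  0.13 -0.17]
```

View pics/s6.png

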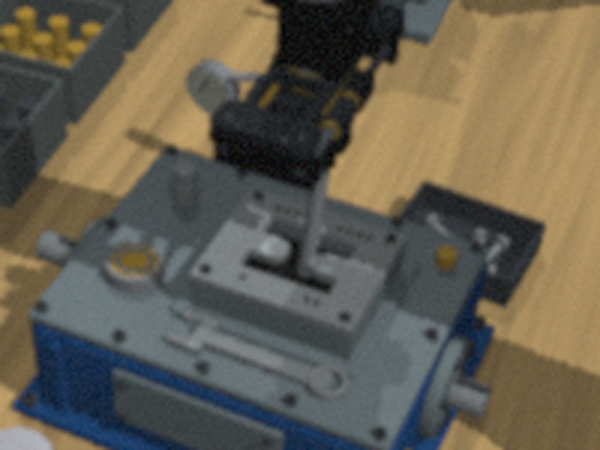

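>>> arm_command(
  targets=[0,0,0,0,0.7,0,0,0,0,0,0,0.8,0,0,0,0,0,0,0.2,-0.8,0,0,0,0,0,0,-0.9,0,0,0,0,0,0,-0.8,0,0,0,0,0,0,0,0],
)

```text
time: 7.0
ee_pos: [0.5126, -0.0078, 0.2489]
eef_rot: [0.027, 0.707, -0.032, 0.706]
ft_force: [0.1, -0.1, 0.8]
width: 0.0002
```

```bash
python3 -c "
from h import *
rot();to([-60,-43,250]);knob('s7')"
```

```text
t 7.0 gb tcp mm [-59.9  27.7 248.9] F gb [ 0.1 -0.1  0.8] w 0.0002
tool axes in gb cols
 [[-0.     0.005  1.   ]
 [-0.007  1.    -0.005]
 [-1.    -0.007 -0.   ]]
rotvec units [-0.007 -0.     0.009]
[[ 0.  0.  1.]
 [ 0.  1.  0.]
 [-1.  0.  0.]]
t 7.0 gb tcp mm [-59.9  27.7 248.9] F gb [ 0.1 -0.1  0.8] w 0.0002
tool units [-0.02 -2.83  0.01]
```

View pics/s7.png

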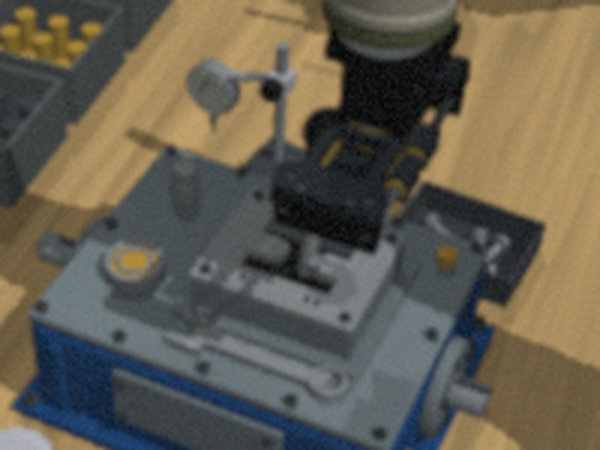

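>>> arm_command(
  targets=[0,0,0,0,-0.8,0,0,0,0,0,0,-0.9,0,0,0,0,0,0,-0.9,0,0,0,0,0,0,-0.2,0,0,0,0,0,0,0,0,0],
)

```text
time: 7.47
ee_pos: [0.5104, -0.0823, 0.2498]
eef_rot: [0.026, 0.705, -0.033, 0.708]
ft_force: [-0.3, -0.0, 0.2]
width: 0.0003
```

```bash
python3 -c "
from h import *
rot();to([0,-43,250]);knob('s8')"
```

```text
t 7.47 gb tcp mm [-56.3 -46.8 249.8] F gb [-0.3 -0.   0.2] w 0.0003
tool axes in gb cols
 [[ 0.003  0.005  1.   ]
 [-0.009  1.    -0.005]
 [-1.    -0.009  0.004]]
rotvec units [-0.007  0.004  0.012]
[[ 0.  0.  1.]
 [ 0.  1.  0.]
 [-1.  0.  0.]]
t 7.47 gb tcp mm [-56.3 -46.8 249.8] F gb [-0.3 -0.   0.2] w 0.0003
tool units [-0.    0.17  2.25]
```

View pics/s8.png

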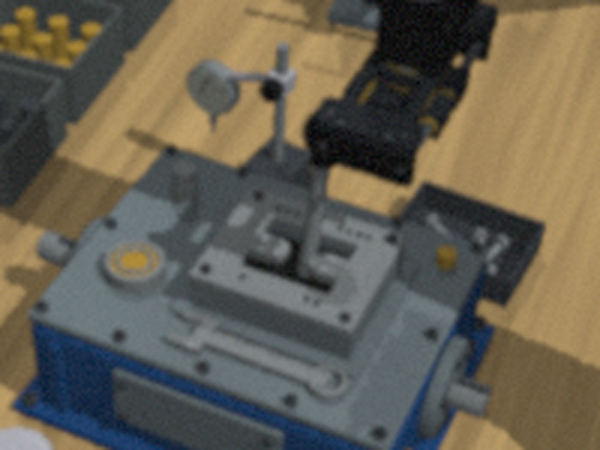

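>>> arm_command(
  targets=[0,0,0.012,0,0.1,0.5,0,0,0,0,0,0,0.5,0,0,0,0,0,0,0.3,0,0,0,0,0,0,0.3,0,0,0,0,0,0,0.3,0],
)

```text
time: 7.93
ee_pos: [0.5589, -0.0807, 0.2493]
eef_rot: [0.029, 0.707, -0.029, 0.706]
ft_force: [-4.6, -0.2, 1.9]
width: 0.0005
```

```bash
python3 -c "
from h import *
rot();to([27,-43,250]);knob('s9')"
```

```text
t 7.93 gb tcp mm [ -8.  -41.4 249.3] F gb [-4.6 -0.5  1.9] w 0.0005
tool axes in gb cols
 [[-0.001  0.003  1.   ]
 [ 0.     1.    -0.003]
 [-1.     0.    -0.001]]
rotvec units [-0.004 -0.002 -0.001]
[[ 0.  0.  1.]
 [ 0.  1.  0.]
 [-1.  0.  0.]]
t 7.93 gb tcp mm [ -8.  -41.4 249.3] F gb [-4.6 -0.5  1.9] w 0.0005
tool units [-0.03 -0.06  1.4 ]
```

View pics/s9.png

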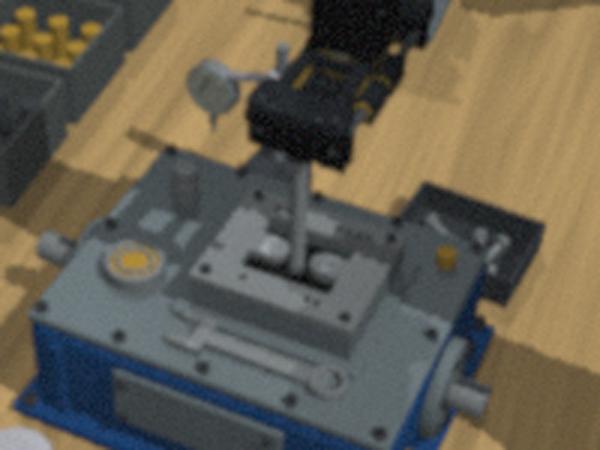

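>>> arm_command(
  targets=[0,0,0,0,0,0.3,0,0,0,0,0,0,0.25,0,0,0,0,0,0,0.25,0,0,0,0,0,0,0.2,0,0,0,0,0,0,0.15,0],
)

```text
time: 8.4
ee_pos: [0.588, -0.0819, 0.2469]
eef_rot: [0.028, 0.71, -0.028, 0.704]
ft_force: [-4.8, -1.0, -0.9]
width: 0.0002
```

```bash
python3 -c "
from h import *
rot();to([27,-43,250])"
```

```text
t 8.4 gb tcp mm [ 21.2 -40.4 246.9] F gb [-4.7 -1.4 -0.9] w 0.0002
tool axes in gb cols
 [[-0.008  0.002  1.   ]
 [-0.001  1.    -0.002]
 [-1.    -0.001 -0.008]]
rotvec units [-0.002 -0.011  0.001]
[[ 0.  0.  1.]
 [ 0.  1.  0.]
 [-1.  0.  0.]]
t 8.4 gb tcp mm [ 21.2 -40.4 246.9] F gb [-4.7 -1.4 -0.9] w 0.0002
tool units [-0.13 -0.11  0.23]
```

>>> arm_command(
  targets=[0,-0.011,0,-0.1,0,0.12,0,0,0,0,0,0,0.12,0,0,0,0,0,0,0.1,0],
)

```text
time: 8.65
ee_pos: [0.596, -0.0819, 0.2479]
eef_rot: [0.028, 0.708, -0.028, 0.705]
ft_force: [-13.3, 0.1, 1.6]
width: 0.0006
```

```bash
python3 -c "
from h import *
rot();to([27,-43,250])"
```

```text
t 8.65 gb tcp mm [ 29.1 -39.8 247.9] F gb [-13.3  -0.9   1.6] w 0.0006
tool axes in gb cols
 [[-0.004  0.001  1.   ]
 [-0.001  1.    -0.001]
 [-1.    -0.001 -0.004]]
rotvec units [-0.002 -0.005  0.001]
[[ 0.  0.  1.]
 [ 0.  1.  0.]
 [-1.  0.  0.]]
t 8.65 gb tcp mm [ 29.1 -39.8 247.9] F gb [-13.3  -0.9   1.6] w 0.0006
tool units [-0.08 -0.13 -0.08]
```

>>> arm_command(
  targets=[0,0,0,0,0,0.1,0,0,0,0,0,0,0.05,0],
)

```text
time: 8.82
ee_pos: [0.5967, -0.082, 0.2477]
eef_rot: [0.028, 0.711, -0.028, 0.702]
ft_force: [-13.3, 0.9, 5.2]
width: 0.0007
```

```bash
python3 -c "
from h import *
st()"
```

```text
t 8.82 gb tcp mm [ 29.7 -39.8 247.7] F gb [-13.4  -0.1   5.2] w 0.0007
```

Hard stop reached at the expected place. I'll back straight off, then go up and to the left so the view is clear.

>>> arm_command(
  targets=[0,0,0,0,0,-0.5,0,0,0,0,0,0,-0.8,0,0,0,0,0,0,-0.9,0,0,0,0,-0.5,0,-0.9,0,0,0,0,-0.8,0.8,-0.5,0,0,0,0,-0.8,1,0,0,0,0,0,-0.5,1,0,0,0,0,0,0,1,0,0,0,0,0,0,1,0,0,0,0,0,0,1,0,0,0,0,0,0,1,0,0,0,0,0,0,1,0,0],
)

```text
time: 9.82
ee_pos: [0.5294, 0.1252, 0.3284]
eef_rot: [0.035, 0.697, -0.027, 0.715]
ft_force: [0.1, -1.3, 0.3]
width: 0.0001
```

>>> arm_command(
  targets=[0,0,0,0,1,0,0,0,0,0,0,1,0,0,0,0,0,0,1,0,0,0,0,0,0,1,0,0,0,0,0,0,1,0,0,0,0,0,0,1,0,0,0,0,0,0,0,0,0],
)

```text
time: 10.4
ee_pos: [0.5456, 0.2935, 0.3378]
eef_rot: [0.038, 0.691, -0.018, 0.722]
ft_force: [-0.3, 0.6, -1.2]
width: 0.0005
```

```bash
python3 -c "
from h import *
st();knob('s10')
im=camera('top')[:,:,::-1]; cv2.imwrite('pics/t10.png',cv2.resize(im[120:270,210:410],None,fx=4,fy=4,interpolation=cv2.INTER_CUBIC))
"
```

```text
t 10.4 gb tcp mm [-50.4 330.6 337.8] F gb [-0.4  0.5 -1.2] w 0.0005
```

View pics/s10.png

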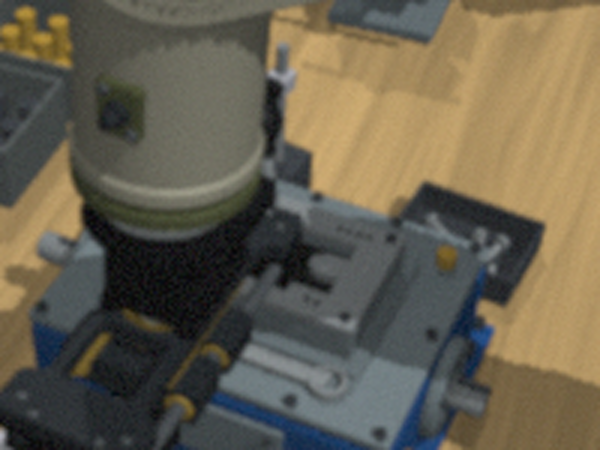

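View pics/t10.png

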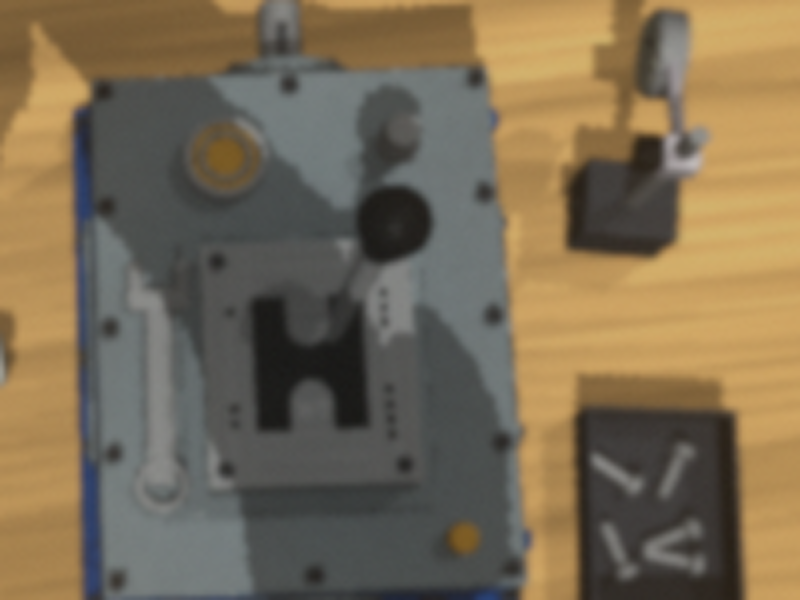

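```bash
python3 -c "
from h import *
def f(u,v):
    p=plane('top',210+(u+.5)/4-.5,120+(v+.5)/4-.5,.248); k=G.inv().apply(p-C); print(k.round(4),np.arcsin(k[:2]/.215))
f(394,223)
a=cv2.imread('pics/top0.png').astype(int);b=camera('top')[:,:,::-1]; cv2.imwrite('pics/t11.png',np.ascontiguousarray(b))
s=read_state();print(s['joint_vel'].round(3),s['time'])
"
```

```text
[ 0.0574 -0.0398  0.248 ] [ 0.2702585  -0.18627075]
[ 0.017 -0.012  0.019  0.014  0.004  0.005  0.003] 10.55
```

View pics/t11.png

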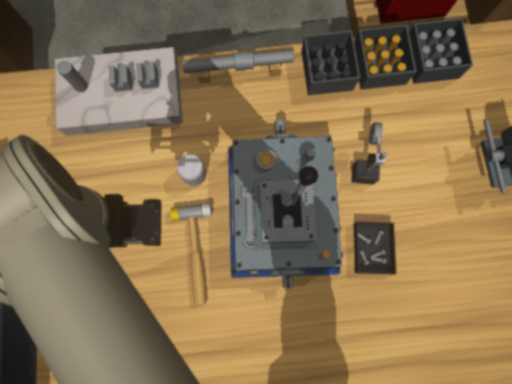

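The top view shows the knob at (308,175), with the stick in the third slot. Fore lean measures about 0.27 and across about 0.19. All bystanders look unmoved, and the arm is clear.

```bash
python3 -c "
from bench import *
print(close_job())"
```

```text
the job is handed in; nothing more can be done
None
```

The gearbox is in third, fully home, and I handed the job in at about 10.5 s. No verdict is reported.

**What I did:** I closed the fingers and pushed the knob only with their outside faces. It went back from first to neutral, across to the right in the crossbar, then forward until it met the slot's end. The highest force in the wrist readings between moves was about 14 N, against the 60 N limit. After that I drew the arm off to the left.

**Last checks:**
- **Lean:** the top camera put the stick at about 0.27 rad forward and 0.19 rad right. The stop also showed as a force rise at the expected finger position.
- **Bystanders:** all seven looked unmoved by eye in the top picture. I did not measure how far each one might have shifted.
- **Arm:** it was touching nothing.

**What disagreed or went off plan:**
- The side camera on its own read the knob 4 to 6 mm too far left, so I relied on finger contact and the top view instead.
- During the first push the fingers drifted about 20 mm sideways. I re-centred them before going on, and the stick was not affected.

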